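# Return the probe to its storage vial

## Task

Take the measuring probe out of its white holder and slide its steel shaft down into the vial with the blue collar, which stands raised, then push the probe down so that its handle presses the collar fully home onto the vial. Do not press the blue collar down before the shaft is in it. Leave the probe seated there upright and released, and leave the yellow-collared vial and the bottles and slide box on the bench as they are.

Things in the scene. Friction and masses are not known exactly. Their poses are not given: they have to be found in the camera images.
- probe: loose measuring probe, 145 mm long, 80 g, standing upright: below a round steel shaft 10 mm in diameter and 85 mm long with a chamfered tip, above it a round grey handle 26 mm in diameter and 60 mm long with a blue band at its foot. Origin at the tip's end, z up along the shaft. The step from shaft to handle is a flat shoulder at z = 85 mm; the handle's top is at z = 145 mm
- probe_shoulder (a point): centre of the probe's shoulder (underside of the handle), 85 mm above the tip
- probe_grip (a point): good place to grip the handle: on its axis, 40 mm above the shoulder, 20 mm below the handle's top
- holder: fixed white holder, 90 x 80 mm foot, a rear post and a 84 x 70 mm top plate, 12 mm thick, whose upper face is 100 mm above the table, with a 14 mm through hole at its centre. The probe hangs in the hole, its shoulder resting on the plate. Origin on the table under the hole, z up
- rack: fixed green vial rack, 80 mm deep (its x), 238 mm long (its y), 62 mm high. Three vials stand in it in a row along its y, 70 mm apart, in any order. Origin under its centre on the table
- vial_blue: fixed clear vial with the blue collar: outer diameter 34 mm, inner 28 mm, 100 mm tall, standing on the rack's 10 mm base, so its rim is 110 mm above the table. Origin under its centre, z up; inner floor at z = 5 mm
- collar_blue (a joint): slide of the blue collar, in m: 0 is fully raised (flange's underside 15 mm above the vial's rim), 0.015 is fully home (flange on the rim). It stays where it is left; about 6 N moves it down. It starts at 0 to 0.004
- collar_blue_top (a point): centre of the upper face of the blue collar, at the mouth of its hole: a 14 mm hole through a flange 38 mm in diameter and 6 mm thick, and a white skirt 24 mm long below it inside the vial. Upper face 131 mm above the table when fully raised, 116 mm when home
- vial_yellow: a like vial with a yellow collar, not to be used. Origin under its centre, z up
- collar_yellow (a joint): slide of the yellow collar, in m, same meaning as the blue one; to be left alone
- vial_capped: fixed closed amber vial with a white cap, 116 mm tall, 37 mm in diameter. Origin under its centre
- wash_bottle: loose white wash bottle with a red spout, 60 mm in diameter, 160 mm tall. Origin at the centre of its underside; to be left alone
- amber_bottle: loose amber bottle with a black cap, 56 mm in diameter, 110 mm tall. Origin at the centre of its underside; to be left alone
- slide_box: loose blue and grey slide box, 80 x 100 x 36 mm. Origin at the centre of its underside; to be left alone
Mind the look-alikes: they are no part of the job. What is shaped like the probe but green or red is not meant.

How it is judged:
By the outcome, as a careful person would: the job done as asked, in the order asked, and still so for the second after the job is handed in, with the robot touching nothing.
It also fails if it takes over 48 s, if anything falls off the work surface, if the arm or the gripper's body presses on something with over 40 N, if the wrist force passes 120 N, or if a joint passes its speed limit or range.

## Robot

A 6-joint arm with a two-finger parallel gripper is mounted at the origin on the work surface. World frame = base frame: x ahead of the robot, y to its left, z up, the work surface at z = 0. Lengths are in m, angles in rad, forces in N, time in s.
With the tool pointing down it reaches from about 0.35 to 0.8 m from the base axis. Payload 7.3 kg.
Tool frame: the origin (TCP) lies between the finger pads; the fingertips stand 25 mm ahead of it and the grasp point (between the pads) lies 6 mm ahead of it (r.tip_extent is the distance from the TCP to the fingertips, in m); z points along the fingers, y is the direction in which the jaws open and shut (so a half turn about z gives the same grasp; the last joint's range is limited). The gripper opens to 85 mm and grips with 20 to 120 N. Pads are 22 mm wide; open, the fingers measure 114 mm over their backs; the gripper's body (76 mm by 85 mm) begins 54 mm behind the grasp point. The pads swing forward as they close: fully open they stand 13 mm farther back than shut.
Start: joints at [-1.295, 0.342, 1.524, -0, 1.275, -0.146], TCP at [0.215, -0.479, 0.256] pointing down, gripper open.
Joint ranges: [-2.53, 2.53], [-0.77, 2.02], [0.04, 2.7], [-1, 4.14], [0.28, 2.66], [-3.11, 3.11]. Speed limits (rad/s): [2.57, 2.57, 3.14, 3.14, 3.14, 3.14].

## Interface

Orientations are given as a unit quaternion [x, y, z, w].
In Python, from workcell import r, command_gripper, optics gives the robot as it stands. The module is installed in compiled form; this text tells all that it offers. Calls block until the motion is done:
- r.reach(position, orientation): joint-space move of the TCP to a pose.
- r.move_straight(position, orientation=None, speed=0.15, max_force=None): straight line of the TCP; orientation=None keeps the orientation; speed is the mean speed in m/s. With max_force (N) it stops when the force on the tool has changed by that much, and returns True; else False.
- r.movej(angles): joint-space move.
- command_gripper(opening, force=None): finger opening in m; force is the grip in N (None keeps the last); returns when the fingers have stopped.
- r.hold(seconds).
- r.solve_ik(position, orientation): joint angles nearest the present ones, or None.
- r.read_state(): the state.
- optics.get_image(name): name is "scene" or "top" or "wrist"; returns (picture, depth): 400x640x3 uint8, red, green, blue; 400x640 float32, m along the optical axis (not along the pixel's ray), 0 where there is no reading.
- optics.camera_model(name): a dict with "K" (3x3 intrinsics, pixels), "k1" (the pictures are not rectified: a ray, as slopes to the right and down, at radius r is drawn at 1 + k1 r^2 times it, then the intrinsics apply), "R" (3x3) and "t" (3): a world point X has camera coordinates R X + t; the wrist camera has in their place "tool_from_camera" (4x4, takes a point from camera to tool coordinates, whose origin is the TCP and whose axes are the flange's). Camera axes: x right, y down, z forward; pixel columns grow to the right and rows downward; lengths in m; the calibration is good to about 2 mm. A picture is of the moment at which its call begins: read the wrist's pose just before it. camera_model takes no time and is no camera call.
A pose or a line that the arm cannot do raises r.PlanningError and nothing moves.
- r.finish_job(): hands the job in, once; it reports no verdict.
The state is a dict: "time_s": time; "joint_positions": joint angles; "dq": joint speeds; "tau": joint torques, N m; "eef_pos": TCP position; "eef_rot": TCP orientation; "contact_force": force on the tool from outside, world axes, zero at the start; "torque": the same for the moment, N m; "grip_width": finger opening in m.
Only numpy, scipy, OpenCV 4.12 (cv2) and the standard library are available. Lean on these libraries where they do the work, as an engineer would, in place of code of your own. Each camera call takes 0.05 s, during which the arm holds its last target. There are 200 camera calls.

## Working session

There is one attempt and no reset: what is moved stays moved. The work goes in short steps, each a Python script; the robot and the scene stay as the last script left them, time stands still between calls to the robot, and variables do not carry over. Pictures are saved under pics/ and viewed, about 8 in all and at most 12, crops included, and the job is handed in when it is done.

```bash
mkdir -p pics; cat > h.py <<'E'
import numpy as np, cv2
from workcell import r, command_gripper, optics
from scipy.spatial.transform import Rotation as Ro
def snap(n,fn=None):
    s=r.read_state(); im,d=optics.get_image(n)
    if fn: cv2.imwrite('pics/'+fn,im[:,:,::-1]); np.savez('pics/'+fn+'.npz',im=im,d=d,p=s['eef_pos'],q=s['eef_rot'])
    return im,d,s
def world(n,d,s=None):
    """HxWx3 world points"""
    m=optics.camera_model(n);K=np.array(m['K']);h,w=d.shape
    u,v=np.meshgrid(np.arange(w),np.arange(h))
    uv=np.stack([u,v],-1).reshape(-1,1,2).astype(float)
    xy=cv2.undistortPoints(uv,K,np.array([m['k1'],0,0,0,0.])).reshape(h,w,2)
    P=np.dstack([xy*d[...,None],d])
    if 'R' in m: return (P-np.array(m['t']).ravel())@np.array(m['R'])
    T=np.array(m['tool_from_camera']);P=P@T[:3,:3].T+T[:3,3]
    return P@Ro.from_quat(s['eef_rot']).as_matrix().T+np.array(s['eef_pos'])
E
python3 - <<'E'
from h import *
for n in('scene','top'): snap(n,n+'0.png')
s=r.read_state(); print(s['time_s'],s['eef_rot'],s['grip_width']); 
for n in('scene','top','wrist'): print(optics.camera_model(n))
E
```

```text
0.1 [ 9.77844614e-01  2.09330919e-01 -4.29405999e-05 -6.89907336e-04] 0.08488036971078515
{'K': array([[406.32000569,   0.        , 320.88724519],
       [  0.        , 406.32000569, 198.39011585],
       [  0.        ,   0.        ,   1.        ]]), 'k1': -0.05644108143636297, 'R': array([[ 0.58665593,  0.80961197, -0.01906019],
       [ 0.5780282 , -0.43509945, -0.69034185],
       [-0.56720211,  0.39397581, -0.72323221]]), 't': array([-0.35573407, -0.26101845,  1.21151676])}
{'K': array([[402.19412354,   0.        , 317.94066998],
       [  0.        , 402.19412354, 194.56973666],
       [  0.        ,   0.        ,   1.        ]]), 'k1': 0.00016665317685389452, 'R': array([[-0.019697  , -0.99980511, -0.00132932],
       [-0.99198331,  0.01970887, -0.12482253],
       [ 0.1248244 , -0.00113996, -0.99217819]]), 't': array([-0.00753975,  0.58531416,  0.93057444])}
{'K': array([[278.0395937 ,   0.        , 322.83332467],
       [  0.        , 278.0395937 , 199.89200333],
       [  0.        ,   0.        ,   1.        ]]), 'k1': -0.025412242559394088, 'tool_from_camera': array([[-6.27838840e-04, -9.64454812e-01, -2.64247083e-01,
         6.69483904e-02],
       [ 9.99999784e-01, -5.53967473e-04, -3.54070547e-04,
        -4.26056209e-04],
       [ 1.95100754e-04, -2.64247248e-01,  9.64454952e-01,
        -1.18476994e-01],
       [ 0.00000000e+00,  0.00000000e+00,  0.00000000e+00,
         1.00000000e+00]])}
```

View pics/top0.png

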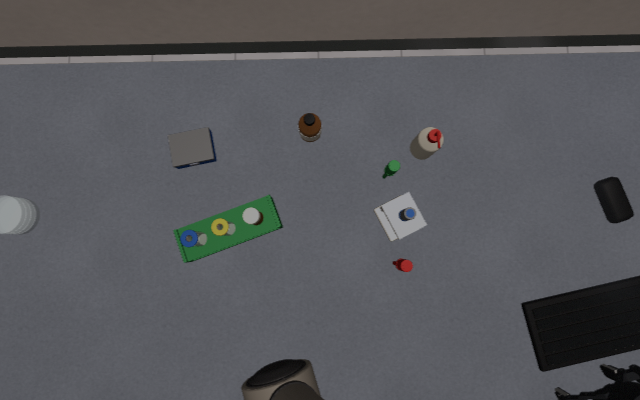

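View pics/scene0.png

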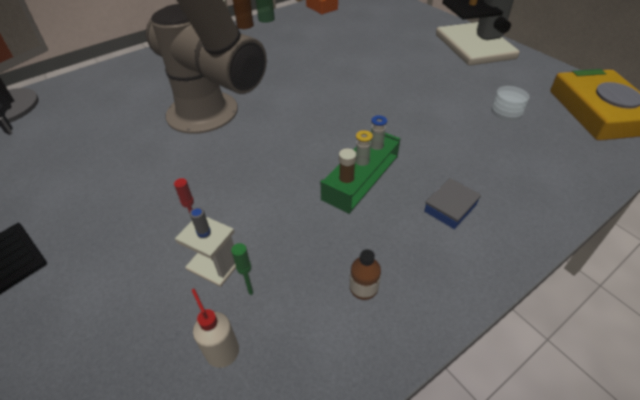

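The top view shows the probe in its holder at about (408,214), with green and red look-alikes at (393,166) and (405,265). The rack's blue collar is at (190,238), yellow at (220,227) and the capped vial at (252,216). The scene view agrees. Next I measure them.

```bash
python3 - <<'E'
from h import *
for n,boxes in {'top':dict(probe=(398,204,420,224),blue=(176,226,203,250),yellow=(208,216,232,238),cap=(240,205,266,228),green=(382,156,402,180),red=(392,256,414,274),holder=(372,190,430,242),rack=(174,194,284,264),wash=(412,125,446,160),amber=(296,110,324,144),box=(166,125,218,170)),
 'scene':dict(probe=(188,205,214,240),blue=(368,114,390,128),yellow=(353,128,375,145))}.items():
    z=np.load(f'pics/{n}0.png.npz');W=world(n,z['d'])
    for k,(a,b,c,d) in boxes.items():
        P=W[b:d,a:c].reshape(-1,3);I=z['im'][b:d,a:c].reshape(-1,3).astype(int);ok=z['d'][b:d,a:c].ravel()>0
        P,I=P[ok],I[ok];m=P[:,2]>.01
        zt=np.percentile(P[:,2],97);t=np.abs(P[:,2]-zt)<.006
        if k in('blue',): t&=(I[:,2]>I[:,0]+40)
        if k=='holder': t=np.abs(P[:,2]-.1)<.006
        if k=='rack': t=np.abs(P[:,2]-.062)<.008
        rect=cv2.minAreaRect(P[t][:,:2].astype(np.float32)*1000)
        print(n,k,'ztop',zt.round(4),'n',t.sum(),'mean',P[t].mean(0).round(4),'rect',np.round(rect[0],1),np.round(rect[1],1),round(rect[2],1))
E
```

```text
top probe ztop 0.1619 n 118 mean [ 0.527  -0.2081  0.1601] rect [ 527.3 -208.1] [23.5 24.1] 41.5
top blue ztop 0.1322 n 205 mean [0.4851 0.2606 0.1301] rect [485.1 260.8] [36.1 34.2] 88.9
top yellow ztop 0.1317 n 206 mean [0.5084 0.1951 0.1296] rect [508.9 195. ] [35.4 35.9] 39.7
top cap ztop 0.1276 n 220 mean [0.5316 0.1292 0.1256] rect [531.7 129.6] [35.4 34.6] 55.4
top green ztop 0.1466 n 114 mean [ 0.6316 -0.1827  0.145 ] rect [ 631.4 -183. ] [24.  24.7] 88.9
top red ztop 0.1469 n 119 mean [ 0.4189 -0.1988  0.145 ] rect [ 418.6 -198.9] [23.7 22.9] 89.2
top holder ztop 0.159 n 1016 mean [ 0.5264 -0.2065  0.0999] rect [ 527.5 -208.6] [84. 71.] 25.8
top rack ztop 0.1296 n 1728 mean [0.5084 0.1896 0.0567] rect [508.6 195.5] [ 80.1 238.5] 19.5
top wash ztop 0.149 n 33 mean [ 0.6903 -0.2787  0.1506] rect [ 685.4 -279. ] [ 5.5 39.9] 88.2
top amber ztop 0.111 n 104 mean [ 0.7513 -0.0012  0.1099] rect [751.4  -0.8] [25.4 24.3] 43.6
top box ztop 0.0381 n 1334 mean [0.7097 0.2915 0.0355] rect [709.5 291.7] [ 84.2 102.3] 10.8
scene probe ztop 0.1608 n 147 mean [ 0.5287 -0.211   0.1595] rect [ 527.9 -210.3] [26.  24.5] 21.4
scene blue ztop 0.1322 n 110 mean [0.4848 0.2587 0.1306] rect [484.1 259. ] [32.7 34.5] 47.8
scene yellow ztop 0.1313 n 145 mean [0.5082 0.1915 0.1295] rect [507.3 191.7] [35.7 37.4] 80.8
```

```bash
cat >> h.py <<'E'
def down(deg):
    a=np.radians(deg)/2; return [float(np.cos(a)),float(np.sin(a)),0.,0.]
E
python3 - <<'E'
from h import *
for p,a in (((.527,-.2085,.26),30),((.527,-.2085,.146),30),((.485,.2605,.32),109.5),((.485,.2605,.16),109.5)):
    print(np.round(r.solve_ik(p,down(a)),2))
r.reach([.527,-.2085,.26],down(30))
im,d,s=snap('wrist','w1.png');W=world('wrist',d,s)
print(s['time_s'],s['eef_pos'])
t=(abs(W[...,2]-.16)<.006)&(np.hypot(W[...,0]-.527,W[...,1]+.208)<.025)
v,u=np.nonzero(t);print(t.sum(),u.mean(),v.mean(),W[t].mean(0),cv2.minAreaRect(W[t][:,:2].astype(np.float32)*1000))
E
```

```text
[-0.51  0.42  1.4  -0.    1.33  0.54]
[-0.51  0.52  1.56 -0.    1.06  0.54]
[ 0.35  0.35  1.34 -0.    1.46  0.01]
[ 0.35  0.48  1.59 -0.    1.07  0.01]
1.625 [ 0.52653851 -0.20945114  0.25996461]
758 321.51715039577834 206.2005277044855 [ 0.52744708 -0.20713396  0.16079064] ((526.9310302734375, -207.37527465820312), (24.720260620117188, 25.437841415405273), 28.97472381591797)
```

View pics/w1.png

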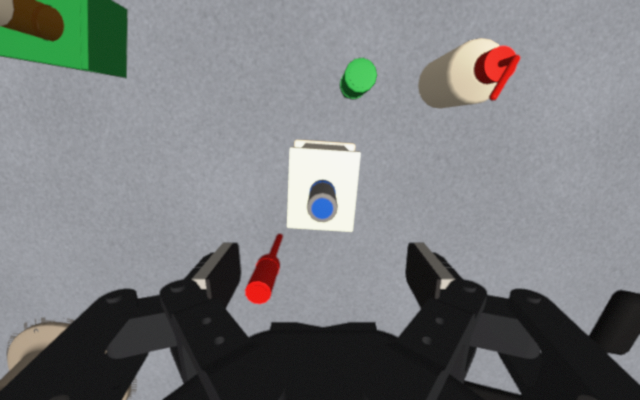

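The wrist view shows the blue-topped probe at (322,207), centred between the fingers. The position agrees with the top camera to 1 mm, so I grasp it.

```bash
python3 - <<'E'
from h import *
command_gripper(.055,60)
print(r.move_straight([.527,-.208,.146],down(30),speed=.12,max_force=15), r.read_state()['eef_pos'])
command_gripper(0.0,60); s=r.read_state();print(s['grip_width'],s['contact_force'],s['time_s'])
r.move_straight([.527,-.208,.30],speed=.15)
s=r.read_state();print(s['eef_pos'],s['grip_width'],s['contact_force'],s['time_s'])
r.reach([.485,.2602,.315],down(109.5))
im,d,s=snap('wrist','w2.png');snap('scene','s2.png')
print(s['time_s'],s['eef_pos'],s['eef_rot'],s['grip_width'])
E
python3 -c "
import cv2
a=cv2.imread('pics/w2.png');b=cv2.imread('pics/s2.png')[20:220,280:480]
cv2.imwrite('pics/c2.png',cv2.resize(b,None,fx=3,fy=3,interpolation=cv2.INTER_CUBIC))"
```

```text
False [ 0.52743994 -0.20821747  0.14676147]
0.024437938807478292 [-0.16127986  0.36162283  5.00220199] 3.5583
[ 0.52662442 -0.20781381  0.29885117] 0.024341610378878924 [-0.01913538  0.00678837 -1.14529361] 4.7333
6.45 [0.48548482 0.2593509  0.31488584] [ 5.77828210e-01  8.16158387e-01 -1.68460789e-04  1.35135584e-04] 0.024860819257462974
```

View pics/w2.png

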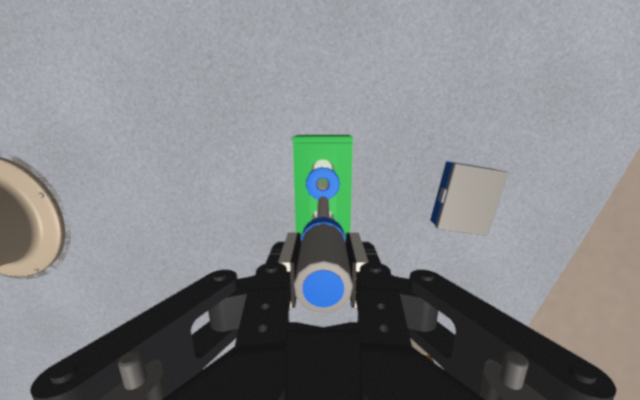

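View pics/c2.png

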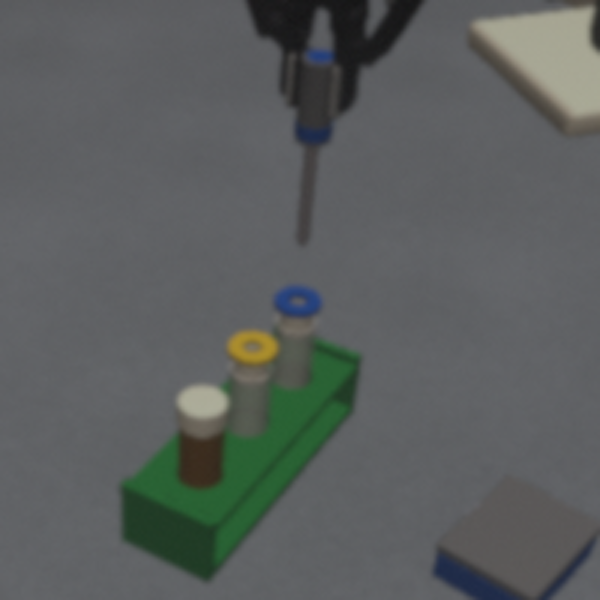

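The probe is held and nearly upright. In the wrist view the shaft tip is at about (323,200), in line with the collar hole at (323,184). Now I fit the shaft axis and the collar centre from depth.

```bash
cat >> h.py <<'E'
def analyse(fn,n):
    z=np.load('pics/'+fn+'.npz');W=world(n,z['d'],dict(eef_pos=z['p'],eef_rot=z['q']));I=z['im'].astype(int);p=z['p']
    ok=(z['d']>0); rad=np.hypot(W[...,0]-p[0],W[...,1]-p[1])
    blue=(I[...,2]>I[...,0]+40)
    c=ok&blue&(abs(W[...,2]-.13)<.008)&(rad<.04)
    zf=np.median(W[c][:,2]); cc=c&(abs(W[...,2]-zf)<.003)
    (cx,cy),R=cv2.minEnclosingCircle(W[cc][:,:2].astype(np.float32)*1000)
    print(n,'collar',cc.sum(),'z',zf.round(4),'mean',W[cc].mean(0)[:2].round(4),'circ',round(cx,1),round(cy,1),round(R,1))
    tip=p[2]-.1318
    s=ok&(W[...,2]>tip-.005)&(W[...,2]<tip+.08)&(rad<.016)&~blue
    vv,uu=np.nonzero(s)
    Cam=None
    m=optics.camera_model(n)
    if 'R' in m: C=-np.array(m['R']).T@np.array(m['t'])
    else: C=Ro.from_quat(z['q']).as_matrix()@np.array(m['tool_from_camera'])[:3,3]+p
    dirn=C[:2]-p[:2];dirn/=np.linalg.norm(dirn);perp=np.array([-dirn[1],dirn[0]])
    for lo in np.arange(tip-.005,tip+.085,.015):
        b=s&(W[...,2]>=lo)&(W[...,2]<lo+.015)
        if b.sum()<4: continue
        P=W[b]; a=(P[:,:2]-p[:2]); 
        print('  z',round(P[:,2].mean(),4),'n',b.sum(),'rel eef: toward cam (front surface) max/med',(a@dirn).max().round(4),np.median(a@dirn).round(4),' perp mid',((a@perp).max()/2+(a@perp).min()/2).round(4),'width',np.ptp(a@perp).round(4))
    a=W[cc].mean(0)[:2]-p[:2];a2=np.array([cx,cy])/1000-p[:2]
    print('  collar rel eef: toward',(a@dirn).round(4),(a2@dirn).round(4),'perp',(a@perp).round(4),(a2@perp).round(4),'dirn',dirn.round(3))
E
python3 - <<'E'
from h import *
analyse('w2.png','wrist');analyse('s2.png','scene')if False else None
z=np.load('pics/s2.png.npz');w=np.load('pics/w2.png.npz');np.savez('pics/s2.png.npz',im=z['im'],d=z['d'],p=w['p'],q=w['q'])
analyse('s2.png','scene')
E
```

```text
wrist collar 710 z 0.1316 mean [0.483  0.2633] circ 483.4 262.0 18.7
  z 0.2018 n 46 rel eef: toward cam (front surface) max/med 0.0047 0.004  perp mid 0.0003 width 0.0096
  z 0.2161 n 59 rel eef: toward cam (front surface) max/med 0.0049 0.004  perp mid 0.0002 width 0.0092
  z 0.2313 n 71 rel eef: toward cam (front surface) max/med 0.0049 0.0041  perp mid -0.0001 width 0.0092
  z 0.2421 n 35 rel eef: toward cam (front surface) max/med 0.0048 0.0042  perp mid 0.0002 width 0.0081
  collar rel eef: toward 0.0045 0.0032 perp 0.001 0.001 dirn [-0.33   0.944]
scene collar 108 z 0.1307 mean [0.4847 0.2584] circ 483.0 258.8 19.6
  z 0.1882 n 12 rel eef: toward cam (front surface) max/med 0.0071 0.0043  perp mid -0.0024 width 0.0068
  z 0.2015 n 30 rel eef: toward cam (front surface) max/med 0.0084 0.0048  perp mid -0.0026 width 0.0094
  z 0.2159 n 23 rel eef: toward cam (front surface) max/med 0.0076 0.0053  perp mid -0.0025 width 0.01
  z 0.2303 n 30 rel eef: toward cam (front surface) max/med 0.0089 0.0065  perp mid -0.0024 width 0.0093
  z 0.2464 n 31 rel eef: toward cam (front surface) max/med 0.0094 0.0056  perp mid -0.0021 width 0.0092
  z 0.2582 n 19 rel eef: toward cam (front surface) max/med 0.0077 0.0053  perp mid -0.0025 width 0.0088
  collar rel eef: toward 0.0001 -0.0014 perp -0.0012 -0.0022 dirn [ 0.707 -0.708]
```

```bash
python3 - <<'E'
from h import *
r.move_straight([.4842,.2615,.277],down(109.5),speed=.1);r.hold(.2)
s=r.read_state();print(s['eef_pos'],s['time_s'])
snap('wrist','w3.png');snap('scene','s3.png');analyse('w3.png','wrist');analyse('s3.png','scene')
a=cv2.imread('pics/w3.png')[130:330,220:420];b=cv2.imread('pics/s3.png')[50:150,330:430]
cv2.imwrite('pics/c3.png',np.hstack([cv2.resize(x,(400,400),interpolation=cv2.INTER_CUBIC) for x in(a,b)]))
E
```

```text
[0.48453452 0.26159961 0.2778069 ] 7.2833
wrist collar 802 z 0.1315 mean [0.4825 0.2647] circ 483.4 262.4 18.8
  z 0.1538 n 14 rel eef: toward cam (front surface) max/med 0.0048 0.0038  perp mid 0.0001 width 0.0082
  z 0.1641 n 41 rel eef: toward cam (front surface) max/med 0.0048 0.0042  perp mid -0.0004 width 0.0071
  z 0.1795 n 49 rel eef: toward cam (front surface) max/med 0.0048 0.0043  perp mid -0.0003 width 0.0081
  z 0.194 n 65 rel eef: toward cam (front surface) max/med 0.0048 0.0039  perp mid -0.0003 width 0.0091
  z 0.2048 n 37 rel eef: toward cam (front surface) max/med 0.0048 0.0042  perp mid 0.0001 width 0.0081
  collar rel eef: toward 0.0036 0.0011 perp 0.0009 0.0008 dirn [-0.335  0.942]
scene collar 109 z 0.1307 mean [0.4847 0.2589] circ 485.4 259.7 20.2
  z 0.1523 n 12 rel eef: toward cam (front surface) max/med 0.0074 0.005  perp mid -0.0025 width 0.0072
  z 0.1636 n 25 rel eef: toward cam (front surface) max/med 0.0063 0.0044  perp mid -0.0025 width 0.0094
  z 0.1783 n 22 rel eef: toward cam (front surface) max/med 0.0079 0.0047  perp mid -0.0024 width 0.0078
  z 0.1925 n 28 rel eef: toward cam (front surface) max/med 0.0073 0.0042  perp mid -0.0025 width 0.0097
  z 0.2083 n 26 rel eef: toward cam (front surface) max/med 0.0081 0.0053  perp mid -0.0021 width 0.0089
  z 0.2202 n 17 rel eef: toward cam (front surface) max/med 0.0084 0.0056  perp mid -0.0024 width 0.009
  collar rel eef: toward 0.0021 0.002 perp -0.0017 -0.0006 dirn [ 0.706 -0.708]
```

View pics/c3.png

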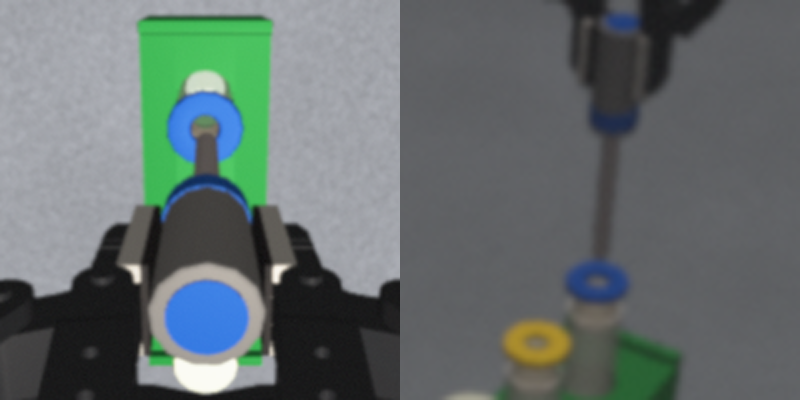

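The estimates bracket the present place: top (485.0,261.1), wrist (483.4,262.4), and scene about (485.8,261.2), against the TCP at (484.5,261.6). All are within the 2 mm clearance. I feel my way in with a force guard below the collar's 6 N.

```bash
python3 - <<'E'
from h import *
hit=r.move_straight([.4845,.2615,.248],down(109.5),speed=.03,max_force=3.5)
s=r.read_state();print(hit,s['eef_pos'],s['contact_force'],s['torque'],s['time_s'])
snap('wrist','w4.png');snap('scene','s4.png')
a=cv2.imread('pics/w4.png')[130:330,220:420];b=cv2.imread('pics/s4.png')[50:150,330:430]
cv2.imwrite('pics/c4.png',np.hstack([cv2.resize(x,(400,400),interpolation=cv2.INTER_CUBIC) for x in(a,b)]))
E
```

```text
False [0.48461229 0.26152353 0.24825089] [ 0.56268064 -0.04693741 -1.97444857] [-0.0188369   0.05901594  0.01265931] 8.5
```

View pics/c4.png

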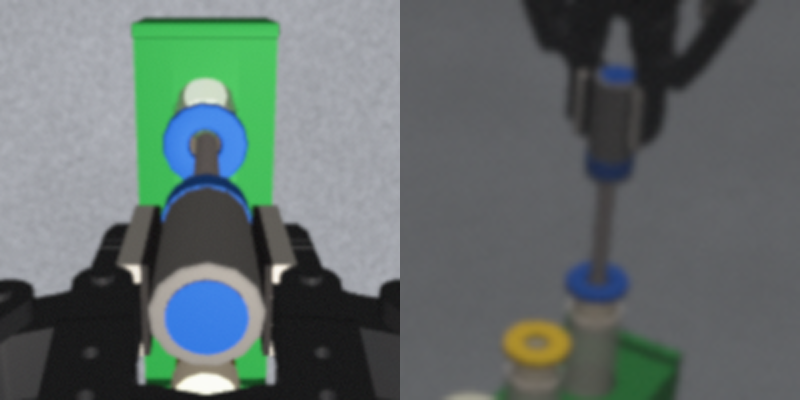

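The shaft is in the collar's hole: the tip is about 15 mm below the mouth with negligible force, and the collar is still raised. I continue down and then press.

```bash
python3 - <<'E'
from h import *
p=[.4845,.2615]
def rep(t,h):
    s=r.read_state();print(t,h,np.round(s['eef_pos'],4),np.round(s['contact_force'],1),round(s['time_s'],2))
h=r.move_straight([*p,.183],speed=.06,max_force=4.5);rep('near',h)
if not h:
    h=r.move_straight([*p,.157],speed=.03,max_force=30);r.hold(.3);rep('press',h)
    snap('wrist','w5.png');analyse('w5.png','wrist')
E
```

```text
near False [0.4847 0.2616 0.1835] [-0.5 -0.8 -0.4] 9.83
press True [0.4848 0.2616 0.1628] [-2.1 -0.4  7.1] 10.84
wrist collar 204 z 0.1295 mean [0.4813 0.271 ] circ 483.7 264.6 12.6
  collar rel eef: toward 0.01 0.0032 perp 0.0002 0.0001 dirn [-0.335  0.942]
```

TCP height 0.1628 is exactly what home predicts. I press once more to confirm the stop, then release and check.

```bash
python3 - <<'E'
from h import *
p=[.4847,.2615]
h=r.move_straight([*p,.158],speed=.03,max_force=30);s=r.read_state();print(h,s['eef_pos'],s['contact_force'])
command_gripper(.055);s=r.read_state();print(s['grip_width'],s['contact_force'],s['time_s'])
q=s['eef_pos'];r.move_straight([q[0],q[1],.30],speed=.12)
r.reach([.40,.05,.32],down(90));r.hold(.3)
for n in('top','scene'): snap(n,n+'9.png')
print(r.read_state()['time_s'])
for n,(a,b,c,d) in {'top':(170,220,210,256),'scene':(362,85,396,135)}.items():
    z=np.load(f'pics/{n}9.png.npz');W=world(n,z['d'])[b:d,a:c];I=z['im'][b:d,a:c].astype(int)
    k=(abs(W[...,0]-.485)<.03)&(abs(W[...,1]-.261)<.03)&(z['d'][b:d,a:c]>0)
    P=W[k];top=P[:,2]>.168;f=(P[:,2]>.107)&(P[:,2]<.135)&(I[k][:,2]>I[k][:,0]+30)
    print(n,'handle top',top.sum(),P[top].mean(0).round(4),'flange',f.sum(),np.percentile(P[f][:,2],[10,50,90]).round(4))
A=cv2.imread('pics/top9.png')[190:270,160:290];B=cv2.imread('pics/scene9.png')[60:220,310:410]
cv2.imwrite('pics/c9.png',np.hstack([cv2.resize(A,(480,296)),cv2.resize(B,(185,296),interpolation=cv2.INTER_CUBIC)]))
E
```

```text
True [0.48485801 0.26165583 0.16277054] [-3.36180715 -1.73243794  9.1158871 ]
0.05499688021024744 [-0.6579688  -0.09813355  0.67156401] 11.5
14.1167
top handle top 133 [0.4862 0.2594 0.175 ] flange 107 [0.1133 0.1157 0.1231]
scene handle top 93 [0.4869 0.256  0.1746] flange 103 [0.114  0.1168 0.1257]
```

View pics/c9.png

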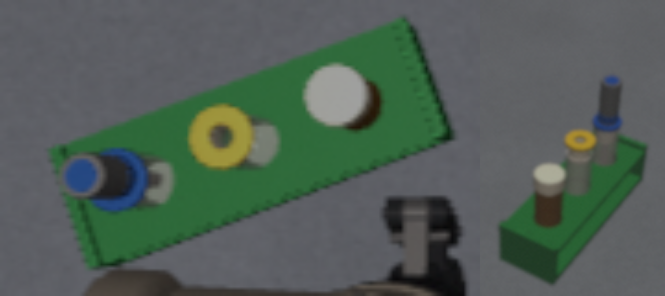

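View pics/scene9.png

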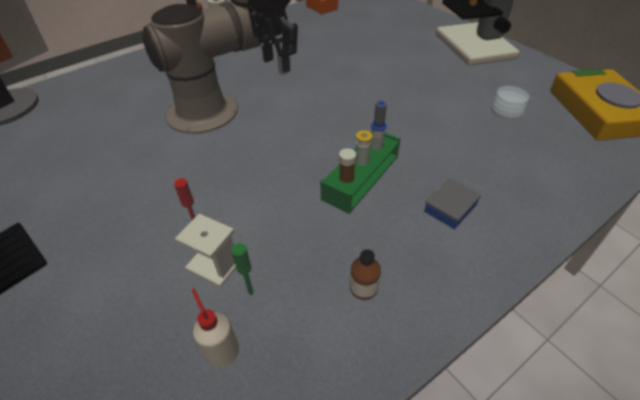

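The handle top is at 0.175 m (0.176 expected) and the flange at 0.116 m, its home height. In the scene view the probe stands upright at (379,118), the holder is empty, and everything else is where it was. I hand in the job.

```bash
python3 -c "
from h import *
print(r.finish_job())"
```

```text
the job is handed in; nothing more can be done
None
```

The probe is seated upright in the blue-collared vial with its collar pressed fully home. It is released, and the job is handed in at about 14 s of the 48 s allowed.

- **Order:** the shaft went into the hole while the collar was still raised. The force guard (3.5 N, below the collar's 6 N) never tripped. I pressed the collar only after that.
- **Pressing:** both presses stopped on the 30 N limit at a TCP height of 0.1628 m, exactly the height predicted for the collar at home.
- **Final check:** after release, the top camera put the collar's upper face at 0.116 m (expected 0.116 m) and the handle's top at 0.175 m (expected 0.176 m). The scene camera gave 0.117 m and 0.175 m.
- **Other objects:** the yellow collar, bottles, slide box and the red and green look-alikes look unmoved in the last pictures. I did not remeasure them.
- **Disagreements:** the cameras differed by up to about 2.5 mm on the collar's position, so I went in at the consensus, and the shaft met no resistance. My last wrist-camera reading of the collar, taken while pressing, was spoiled by the probe's blue band, so I did not use it.

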